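Show where the softener goes

TASK

Show a new helper where the softener goes: with the fingertips push the dosing station's sliding cover all the way back so that its three compartments are uncovered, and leave it open; then point straight down at the cap of the pink softener bottle, the fingertips a few centimetres or less above the middle of the cap, and stay there for two seconds. Then point in the same way at the middle of the compartment with the pink insert, a few centimetres or less above it, and finish there: the program ends while the arm is still pointing. Nothing is picked up, and no bottle, insert or dosing cup is touched at all.

Things in the scene. Friction and masses are not known exactly. Their poses are not given: they have to be found in the camera images.
- station: white dosing station fixed on the worktop, 260 x 260 x 70 mm high; origin at the centre of its underside, x to its rear, y to its left, z up, turned up to 0.3 rad. Front half (x -110 to 0 mm): three wells side by side along y, 50 mm deep, one coloured insert in each; rear half: flat deck 70 mm high; front wall 20 mm thick
- cover (a joint): travel of the station's grey sliding cover in m: 0 = closed over the wells, 0.12 = fully back over the rear deck, against its stop. It slides along the station's +x (away from its front) with about 2.5 N of friction and stays where it is left. It starts 0 to 30 mm open
- cover_face (a point): centre of the cover's upright front face (with an orange strip), the face to push; moves with the cover. The cover is a slab 125 mm along x, 246 mm along y and 30 mm thick, its underside 71 mm and its top 101 mm above the worktop; this point is 86 mm above the worktop. Axes as the station's; the face looks along -x
- softener: pink softener bottle with a white cap, the bottle to point at; 60 mm in diameter, 180 mm tall, loose, upright; origin at the centre of its underside. The three bottles stand in a row, 95 mm apart, in random order on a low fixed wooden tray (310 x 120 mm, base 8 mm thick, rim 20 mm high)
- softener_cap (a point): centre of the top of the pink bottle's cap, 180 mm above its underside, 188 mm above the worktop; z up
- detergent: blue detergent bottle with a white cap, to be left alone; 60 mm in diameter, 180 mm tall, loose, upright; origin at the centre of its underside. The three bottles stand in a row, 95 mm apart, in random order on a low fixed wooden tray (310 x 120 mm, base 8 mm thick, rim 20 mm high)
- detergent_cap (a point): centre of the top of the blue bottle's cap, 180 mm above its underside, 188 mm above the worktop; z up
- stain_remover: green stain remover bottle with a white cap, to be left alone; 60 mm in diameter, 180 mm tall, loose, upright; origin at the centre of its underside. The three bottles stand in a row, 95 mm apart, in random order on a low fixed wooden tray (310 x 120 mm, base 8 mm thick, rim 20 mm high)
- stain_remover_cap (a point): centre of the top of the green bottle's cap, 180 mm above its underside, 188 mm above the worktop; z up
- pink_insert: pink insert with white ribs filling one well of the station, 104 x 64 x 37 mm; origin at the centre of its underside, 20 mm above the worktop; axes as the station's. Inserts lie 78 mm apart along the station's y, in random order, centred 55 mm in front of the station's centre, hidden under the cover while it is closed
- pink_insert_top (a point): centre of the top of the pink insert, 57 mm above the worktop, 13 mm below the rim of its well; z up
- blue_insert: blue insert with white ribs filling one well of the station, 104 x 64 x 37 mm; origin at the centre of its underside, 20 mm above the worktop; axes as the station's. Inserts lie 78 mm apart along the station's y, in random order, centred 55 mm in front of the station's centre, hidden under the cover while it is closed
- blue_insert_top (a point): centre of the top of the blue insert, 57 mm above the worktop, 13 mm below the rim of its well; z up
- green_insert: green insert with white ribs filling one well of the station, 104 x 64 x 37 mm; origin at the centre of its underside, 20 mm above the worktop; axes as the station's. Inserts lie 78 mm apart along the station's y, in random order, centred 55 mm in front of the station's centre, hidden under the cover while it is closed
- green_insert_top (a point): centre of the top of the green insert, 57 mm above the worktop, 13 mm below the rim of its well; z up
- dosing_cup: pale blue open dosing cup standing beyond the work, 68 mm in diameter at the rim, 60 mm tall, loose; origin at the centre of its underside; to be left alone
Mind the look-alikes: they are no part of the job. Leave any orange or yellow look-alike of the softener alone.

How it is judged:
By the outcome, as a careful person would: the job done as asked, in the order asked, and still so for the second after the job is handed in, while the arm keeps its last pose, push and grip.
It also fails if it takes over 56 s, if anything falls off the work surface, if the arm or the gripper's body presses on something with over 40 N, if the wrist force passes 120 N, or if a joint passes its speed limit or range.

ROBOT

A 6-joint arm with a two-finger parallel gripper is mounted at the origin on the work surface. World frame = base frame: x ahead of the robot, y to its left, z up, the work surface at z = 0. Lengths are in mm, angles in degrees, forces in N, time in s.
With the tool pointing down it reaches from about 350 to 850 mm from the base axis. Payload 8.1 kg.
Tool frame: the origin (TCP) lies between the finger pads, 19 mm behind the fingertips; this is the grasp point; z points along the fingers, y is the line along which they close (so a half turn about z gives the same grasp; the last joint's range is limited). The gripper opens to 85 mm and grips with 20 to 120 N. Pads are 22 mm wide; open, the fingers measure 114 mm over their backs; the gripper's body (76 mm by 85 mm) begins 54 mm behind the grasp point. The pads swing forward as they close: fully open they stand 13 mm farther back than shut.
Start: joints at [-82.07, 7.471, 85.268, -0, 87.261, -4.893], TCP at [133.182, -585.037, 249.992] pointing down, gripper open.
Joint ranges: [-169.43, 169.43], [-51.17, 129.36], [1.28, 143.12], [-76.62, 256.62], [0, 156.53], [-152.29, 152.29]. Speed limits (degrees/s): [136.94, 136.94, 159.86, 180, 180, 180].

INTERFACE

Orientations are given as [roll, pitch, yaw] about the fixed x, y, z axes, in that order (R = Rz(yaw) Ry(pitch) Rx(roll)).
In Python, from bench import r gives the robot as it stands. The module is installed in compiled form; this text tells all that it offers.
- The arm moves only by the shell command python3 -m handwheel 'ROWS' [FORCE]. ROWS is JSON, a list of rows, each a list of 7 numbers: the shift along the tool's x, y, z in m, then the turn, a rotation vector about the tool's x, y, z in degrees, then the finger opening in m, from 0 to 0.0854. In form: [[tx, ty, tz, ax, ay, az, claw], ...]. A call has 1 to 8 rows; each row shifts and turns the commanded pose from where the row before left it, along the tool's axes as they then stand; what a row does not reach is not made up. A row lasts 1/12 s, in which the tool goes at most 41.7 mm and 7.16 degrees, less where a joint would pass 70% of its speed; a pose out of reach is approached as far as the arm can. A call with a gripper value outside its range is refused whole. The fingers move at their own pace and stop on an object; FORCE is the grip in N (left out, the last holds). Time passes only in rows, so rows that do not move let the fingers close. It gives the time, the measured TCP pose, the force, the opening and the grip force at its end, in the units of the state.
- r.sense(): the state, without advancing time (a new reading comes with each control period).
- r.snapshot(name): name is "scene" or "top" or "wrist"; returns (picture, depth): 420x560x3 uint8, blue, green, red; 420x560 float32, mm along the optical axis (not along the pixel's ray), 0 where there is no reading.
- r.calibration(name): a dict with "vfov" (degrees; the focal length in pixels is half the picture's height over the tangent of half this angle, whatever the lens; pixels are square), "cx", "cy" (the principal point, pixels), "dist" ([k1, k2, p1, p2, k3] as OpenCV has them; the pictures are not rectified), "rvec" (rotation vector, rad) and "tvec" (3), from world to camera coordinates, as OpenCV has them; the wrist camera has in their place "tool_from_camera" (4x4, takes a point from camera to tool coordinates, whose origin is the TCP and whose axes are the flange's). Camera axes: x right, y down, z forward; pixel columns grow to the right and rows downward; lengths in mm; the calibration is good to about 2 mm. A picture is of the moment at which its call begins: read the wrist's pose just before it. calibration takes no time and is no camera call.
- r.hand_in(): hands the job in; it is judged then, once.
The state is a dict: "time": time; "joint_pos": joint angles; "qd": joint speeds; "joint_efforts": joint torques, N m; "tool_pos": TCP position; "tcp_rot": TCP orientation; "ft_force": force on the tool from outside, world axes, zero at the start; "wrist_torque": the same for the moment, N m; "finger_gap": finger opening in mm; "grip_force": force on a finger pad.
Only numpy, scipy, OpenCV 4.12 (cv2) and the standard library are available. Lean on these libraries where they do the work, as an engineer would, in place of code of your own. Each camera call takes 0.05 s, during which the arm holds its last target. There are 200 camera calls.

## Working session

There is one attempt and no reset: what is moved stays moved. The work goes in short steps, Python scripts to look and compute and a shell command to move; the robot and the scene stay as the last step left them, time stands still between calls to the robot, and variables do not carry over. Pictures are saved under pics/ and viewed, at most 10 in all, crops included, and the job is handed in when it is done.

```bash
mkdir -p pics
cat > h.py <<'E'
import numpy as np, cv2
from bench import r
def cal(n):
    c=r.calibration(n); f=210/np.tan(np.radians(c["vfov"])/2)
    K=np.array([[f,0,c["cx"]],[0,f,c["cy"]],[0,0,1]]); return c,K,np.array(c["dist"],float)
def toolT(s):
    from scipy.spatial.transform import Rotation as R
    T=np.eye(4); T[:3,:3]=R.from_euler('xyz',s["tcp_rot"],degrees=True).as_matrix(); T[:3,3]=s["tool_pos"]; return T
def rays(n,uv,s=None):
    c,K,d=cal(n)
    p=cv2.undistortPoints(np.array(uv,float).reshape(-1,1,2),K,d).reshape(-1,2)
    v=np.c_[p,np.ones(len(p))]
    if n=="wrist":
        T=toolT(s)@np.array(c["tool_from_camera"]); return T[:3,3],v@T[:3,:3].T
    Rm=cv2.Rodrigues(np.array(c["rvec"],float))[0]; return -Rm.T@np.array(c["tvec"],float).ravel(), v@Rm
def plane(n,uv,z,s=None):
    o,v=rays(n,uv,s); return o+v*((z-o[2])/v[:,2])[:,None]
def bydepth(n,uv,D,s=None):
    o,v=rays(n,uv,s); d=np.array([D[int(round(b)),int(round(a))] for a,b in uv]); return o+v*d[:,None]
E
python3 - <<'E'
from h import *
s=r.sense();print(s)
for n in("scene","top","wrist"):
    p,D=r.snapshot(n);cv2.imwrite(f"pics/{n}0.png",p);np.save(f"pics/{n}0.npy",D)
    o,v=rays(n,[[280,210]],s);print(n,o.round(),v.round(2))
a=np.vstack([cv2.imread("pics/scene0.png"),cv2.imread("pics/top0.png")])
E
```

```text
{'time': 0.0, 'joint_pos': array([-8.20693390e+01,  7.51421724e+00,  8.53321945e+01, -1.51508304e-03,
        8.72619315e+01, -4.89500538e+00]), 'qd': array([-0.01936599,  0.0270012 , -0.00759782,  0.06847866, -0.02336423,
       -0.04273212]), 'joint_efforts': array([ 2.91372744e-03, -5.69395888e+01, -5.00544834e+01, -2.32104486e-05,
        1.46276181e-02,  6.29667966e-06]), 'tool_pos': array([ 133.10958693, -584.496335  ,  248.9257579 ]), 'tcp_rot': array([-1.79891923e+02, -7.73723778e-03,  1.28257329e+01]), 'ft_force': array([ 0.3357382 ,  0.41240058, -0.4333288 ]), 'wrist_torque': array([0.02029429, 0.02567594, 0.02218131]), 'grip_force': 0.0, 'finger_gap': 85.43208947182595}
scene [1281. -316.  625.] [[-0.76  0.42 -0.5 ]]
top [ 440.   38. 1103.] [[ 0.13  0.03 -0.99]]
wrist [ 201. -569.  372.] [[-0.27 -0.05 -0.96]]
```

View pics/scene0.png

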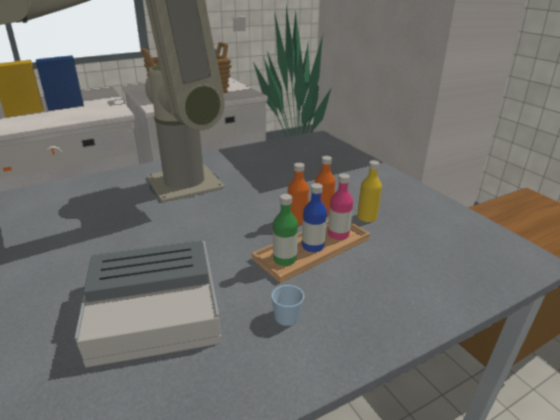

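View pics/top0.png

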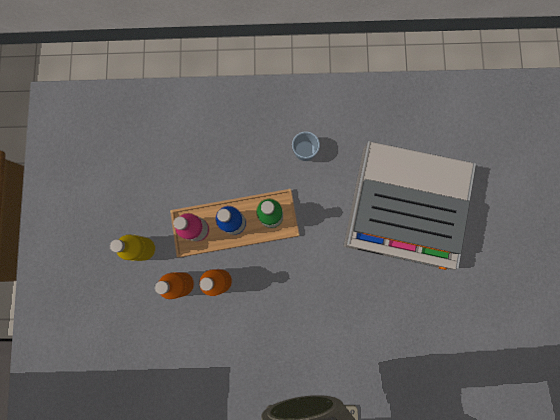

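The scene view shows, from left to right, green (285,235), blue (315,222) and pink (341,213) bottles on the tray. Two orange ones (299,195 and 326,185) and a yellow one (371,192) stand behind it. In the top view the pink cap is at about (181,223). The station is at about (412,205), its cover slightly open, with blue (371,238), pink (403,245) and green (437,253) inserts showing.

The candidates for softener are pink top(188,226), orange (174,286) and (215,282), and yellow (133,247). Only the pink one is pink and on the tray, so that is the one. I'll measure next and confirm it in a crop.

```bash
cat > m.py <<'E'
from h import *
t=cv2.imread("pics/top0.png");sc=cv2.imread("pics/scene0.png");D=np.load("pics/top0.npy");Ds=np.load("pics/scene0.npy")
hsv=cv2.cvtColor(t,cv2.COLOR_BGR2HSV);hs=cv2.cvtColor(sc,cv2.COLOR_BGR2HSV)
def blobs(h,lo,hi,box,name,mn=15):
    m=cv2.inRange(h,lo,hi);k=np.zeros_like(m);x0,y0,x1,y1=box;k[y0:y1,x0:x1]=m[y0:y1,x0:x1]
    n,l,st,c=cv2.connectedComponentsWithStats(k)
    o=[(c[i],st[i]) for i in range(1,n) if st[i,4]>=mn]
    for a,b in o: print(name,a.round(1),b)
    return k,o
_,ct=blobs(hsv,(0,0,130),(180,60,255),(105,195,290,300),"topcap")
_,cs=blobs(hs,(0,0,120),(180,70,255),(275,155,385,205),"scenecap")
for a,b in ct: print(a.round(1),plane("top",[a],188)[0].round(1),bydepth("top",[a],D)[0].round(1))
for a,b in cs: print("s",a.round(1),plane("scene",[a],186)[0].round(1),bydepth("scene",[a],Ds)[0].round(1))
# station/cover via depth height map
v,u=np.mgrid[0:420,0:560]; uv=np.c_[u.ravel(),v.ravel()]
o,w=rays("top",uv);P=(o+w*D.ravel()[:,None]).reshape(420,560,3)
box=np.zeros((420,560),bool);box[120:285,330:500]=1
for nm,lo,hi in(("cover",92,112),("deck",62,80)):
    m=((P[...,2]>lo)&(P[...,2]<hi)&box).astype(np.uint8);m=cv2.morphologyEx(m,cv2.MORPH_OPEN,np.ones((3,3)))
    c=max(cv2.findContours(m,0,2)[0],key=cv2.contourArea)
    q=P[...,:2][m>0].astype(np.float32);rc=cv2.minAreaRect(q)
    print(nm,m.sum(),"z",np.median(P[...,2][m>0]),rc,cv2.boxPoints(rc).round(1).tolist())
for nm,lo,hi in(("pink",(155,80,60),(178,255,255)),("blue",(105,120,50),(125,255,255)),("green",(45,80,40),(80,255,255))):
    _,b=blobs(hsv,lo,hi,(340,220,480,275),nm,10)
    for a,_ in b: print(plane("top",[a],57)[0].round(1))
cv2.imwrite("pics/crop.png",np.hstack([cv2.resize(t[180:310,100:310],None,fx=1.9,fy=1.9,interpolation=2),cv2.resize(t[130:277,335:482],(247,247),interpolation=2)][:1]+[cv2.resize(t[130:280,335:485],(247,247),interpolation=2)]))
E
python3 m.py
```

```text
topcap [266.7 206.8] [261 201  13  13 126]
topcap [223.  214.6] [217 209  13  12 124]
topcap [179.2 222.5] [173 217  13  12 121]
topcap [115.6 245.3] [110 240  12  12 122]
topcap [205.7 283.6] [200 278  12  12 123]
topcap [160.6 287.1] [155 281  13  13 128]
scenecap [326.6 158.6] [322 156  10   8  47]
scenecap [374.5 163.6] [370 160  10  10  57]
scenecap [299.2 165.7] [294 163  10   8  52]
scenecap [381. 176.] [378 171   7  17  51]
scenecap [344.9 177. ] [339 173  12  10  90]
scenecap [357.3 181.6] [354 178   7   8  25]
scenecap [316.4 186.5] [311 183  11   9  75]
scenecap [351.4 196.5] [348 189   6  16  16]
scenecap [285.7 197.2] [279 193  13  11  92]
[266.7 206.8] [564.9  90.7 188. ] [564.9  90.7 187.5]
[223.  214.6] [549.8 183.9 188. ] [549.9 184.  187.7]
[179.2 222.5] [534.4 277.7 188. ] [534.7 278.5 184.9]
[115.6 245.3] [487.7 413.4 188. ] [488.1 416.6 180. ]
[205.7 283.6] [405.6 219.5 188. ] [405.3 220.9 181. ]
[160.6 287.1] [399.3 314.4 188. ] [399.  316.5 181. ]
s [326.6 158.6] [417.2 304.7 186. ] [409.5 310.3 182.1]
s [374.5 163.6] [506.7 402.3 186. ] [496.3 411.9 180.1]
s [
[... 441 characters left out ...]
38.04306030273438), (248.26605224609375, 126.64390563964844), 76.68408966064453) [[460.79998779296875, -344.29998779296875], [584.0999755859375, -373.3999938964844], [641.2000122070312, -131.8000030517578], [518.0, -102.69999694824219]]
deck 5504 z 70.72139596093223 ((584.210205078125, -246.29978942871094), (262.4607849121094, 261.47344970703125), 76.53631591796875) [[426.5, -343.5], [680.7999877929688, -404.3999938964844], [741.9000244140625, -149.10000610351562], [487.6000061035156, -88.19999694824219]]
pink [402.  245.4] [389 240  27  11 165]
[ 484.7 -222.9   57. ]
blue [369.2 238.2] [357 233  26  11 154]
[ 503. -146.   57.]
green [434.7 252.7] [422 248  27  10 153]
[ 466.3 -299.    57. ]
```

View pics/crop.png

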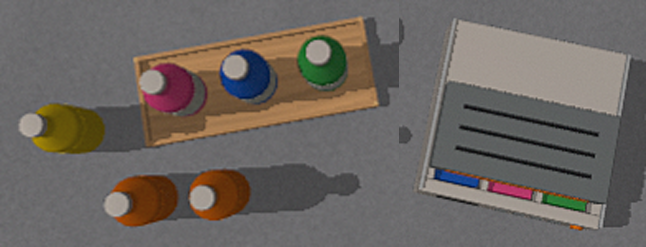

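The crop confirms the pink bottle at the left end of the tray, cap (535,278,188) in both views. The orange and yellow ones are off the tray. The station centre is (584,-246), turned -13.3°. The cover face is about 97 mm in front of the centre, and the pink insert is the middle one. I'm moving in with the fingers closed.

```bash
python3 -m handwheel '[[0,0,0,0,0,6.5,0],[0,0,0,0,0,6.5,0],[0,0,0,0,0,6.5,0],[0,0,0,0,0,6.5,0],[0.019,-0.036,0,0,0,0,0],[0.019,-0.036,0,0,0,0,0],[0.019,-0.036,0,0,0,0,0],[0.019,-0.036,0,0,0,0,0]]' 20
python3 -m handwheel '[[0.019,-0.036,0,0,0,0,0],[0.019,-0.036,0,0,0,0,0],[0.019,-0.036,0,0,0,0,0],[0.019,-0.036,0,0,0,0,0],[0.019,-0.036,0,0,0,0,0],[0.019,-0.036,0,0,0,0,0],[0.019,-0.036,0,0,0,0,0],[0.019,-0.036,0,0,0,0,0]]'
cat > st.py <<'E'
from h import *
s=r.sense();C=np.array([584.2,-246.3]);a=np.radians(-13.35);u=np.array([np.cos(a),np.sin(a)]);v=np.array([-u[1],u[0]])
p=s["tool_pos"];d=p[:2]-C;T=toolT(s)
print("t",s["time"],"pos",p.round(1),"rot",s["tcp_rot"].round(2),"station xy",(d@u).round(1),(d@v).round(1),"F",s["ft_force"].round(1),"gap",s["finger_gap"])
for n,q in(("cap+22",(535,278,188+22+19)),("ins+22",(*(C-55*u),57+22+19))): print(n,q,"tool delta",(T[:3,:3].T@(np.array(q)-p)).round(1))
E
python3 st.py
```

```text
time: 0.82
tool_pos: [240.5, -460.6, 249.4]
tcp_rot: [-180.0, 0.0, -13.2]
ft_force: [1.7, 0.3, 0.5]
finger_gap: -0.2
grip_force: 0.0
time: 1.48
tool_pos: [454.5, -214.5, 249.9]
tcp_rot: [180.0, -0.0, -13.2]
ft_force: [0.8, -1.0, 0.1]
finger_gap: -0.1
grip_force: 0.0
t 1.4833 pos [ 454.5 -214.5  249.9] rot [180.    -0.   -13.18] station xy -133.5 1.0 F [ 0.8 -1.   0.1] gap -0.14291529552405488
cap+22 (535, 278, 229) tool delta [ -33.9 -497.9   20.9]
ins+22 (np.float64(530.6862239713375), np.float64(-233.60056004564984), 98) tool delta [ 78.5   1.2 151.9]
```

```bash
python3 -m handwheel '[[0,0,0.04,0,0,0,0],[0,0,0.04,0,0,0,0],[0,0,0.035,0,0,0,0],[0,0,0.02,0,0,0,0],[0,0,0.008,0,0,0,0],[0,0,0,0,0,0,0]]'
python3 - <<'E'
from h import *
p,D=r.snapshot("scene");q,_=r.snapshot("wrist")
cv2.imwrite("pics/c1.png",np.hstack([cv2.resize(p[180:360,60:240],(400,400),interpolation=2),cv2.resize(q,(400,300))[0:300].copy() if 0 else cv2.copyMakeBorder(cv2.resize(q,(400,300)),0,100,0,0,0)]))
E
python3 st.py
```

```text
time: 1.98
tool_pos: [452.0, -215.3, 104.5]
tcp_rot: [-179.9, 0.3, -13.2]
ft_force: [-0.3, 0.1, -0.7]
finger_gap: -0.1
grip_force: 0.0
t 2.0833 pos [ 454.3 -216.9  108.2] rot [ 1.7998e+02 -7.0000e-02 -1.3190e+01] station xy -133.2 -1.4 F [-0.  -0.9  0.6] gap -0.2196325993889119
cap+22 (535, 278, 229) tool delta [ -34.1 -500.2 -121. ]
ins+22 (np.float64(530.6862239713375), np.float64(-233.60056004564984), 98) tool delta [78.2 -1.2 10.3]
```

View pics/c1.png

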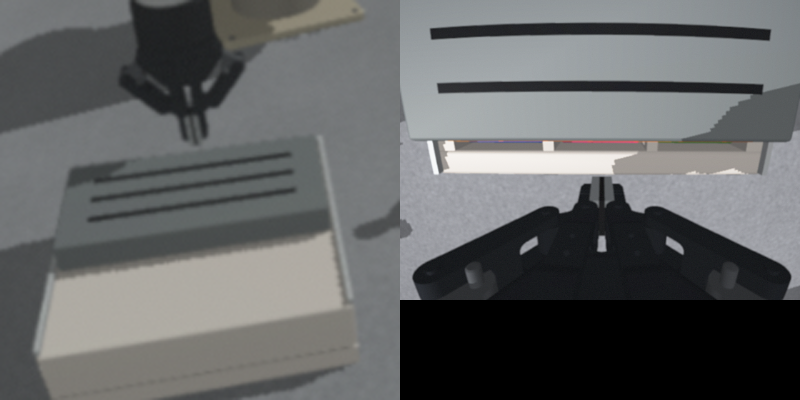

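The left panel shows the closed fingers centred in front of the cover. The right panel (wrist) shows the tips at (600,190), ahead of the face edge at (600,140). I'm lowering slightly and pushing along tool x.

```bash
python3 -m handwheel '[[0.008,0,0.002,0,0,0,0],[0.008,0,0.001,0,0,0,0],[0.008,0,0,0,0,0,0],[0.008,0,0,0,0,0,0],[0.01,0,0,0,0,0,0],[0.01,0,0,0,0,0,0],[0.01,0,0,0,0,0,0],[0.01,0,0,0,0,0,0]]'; python3 -m handwheel '[[0.01,0,0,0,0,0,0],[0.01,0,0,0,0,0,0],[0.01,0,0,0,0,0,0]]'; python3 st.py
```

```text
time: 2.75
tool_pos: [524.7, -233.3, 104.3]
tcp_rot: [180.0, 0.0, -13.2]
ft_force: [-3.5, -1.8, 1.4]
finger_gap: 0.0
grip_force: 1.7
time: 3.0
tool_pos: [553.9, -240.2, 104.3]
tcp_rot: [180.0, 0.0, -13.2]
ft_force: [-4.2, 0.5, 2.6]
finger_gap: 0.1
grip_force: 1.7
t 3.0 pos [ 553.9 -240.2  104.3] rot [ 1.7997e+02  2.0000e-02 -1.3180e+01] station xy -30.9 -1.1 F [-4.2  0.5  2.6] gap 0.10888718210227347
cap+22 (535, 278, 229) tool delta [-136.6 -500.2 -124.9]
ins+22 (np.float64(530.6862239713375), np.float64(-233.60056004564984), 98) tool delta [-24.1  -1.1   6.3]
```

```bash
python3 -m handwheel '[[0.005,0,0,0,0,0,0],[0.005,0,0,0,0,0,0],[0.003,0,0,0,0,0,0],[0.002,0,0,0,0,0,0],[0.002,0,0,0,0,0,0]]'; python3 -m handwheel '[[0.002,0,0,0,0,0,0],[0.002,0,0,0,0,0,0],[0.001,0,0,0,0,0,0]]';python3 -m handwheel '[[0.002,0,0,0,0,0,0],[0.001,0,0,0,0,0,0]]'; python3 st.py
```

```text
time: 3.42
tool_pos: [569.5, -243.6, 103.9]
tcp_rot: [180.0, 0.0, -13.2]
ft_force: [-2.0, -0.6, 1.6]
finger_gap: 0.2
grip_force: 1.3
time: 3.67
tool_pos: [573.9, -244.6, 103.9]
tcp_rot: [180.0, 0.1, -13.2]
ft_force: [-9.4, 1.1, 6.6]
finger_gap: -0.1
grip_force: 5.0
time: 3.83
tool_pos: [574.1, -244.7, 103.8]
tcp_rot: [-180.0, 0.5, -13.2]
ft_force: [-25.6, 5.1, 18.7]
finger_gap: 0.0
grip_force: 13.5
t 3.8333 pos [ 574.1 -244.7  103.8] rot [-179.98    0.46  -13.18] station xy -10.2 -0.7 F [-25.6   5.1  18.7] gap 0.010651081815350592
cap+22 (535, 278, 229) tool delta [-158.3 -500.  -123.7]
ins+22 (np.float64(530.6862239713375), np.float64(-233.60056004564984), 98) tool delta [-44.7  -0.9   6.2]
```

The force rose to 26 N with no further motion, so the cover is at its stop. Backing off, rising and checking.

```bash
python3 -m handwheel '[[-0.003,0,0,0,0,0,0],[-0.01,0,0,0,0,0,0],[-0.02,0,0,0,0,0,0],[-0.01,0,-0.02,0,0,0,0],[-0.01,0,-0.04,0,0,0,0],[0,0,-0.04,0,0,0,0],[0,0,-0.04,0,0,0,0],[0,0,-0.02,0,0,0,0]]'
python3 -m handwheel '[[-0.013,-0.038,0,0,0,0,0],[-0.013,-0.038,0,0,0,0,0],[-0.013,-0.038,0,0,0,0,0],[-0.013,-0.038,0,0,0,0,0],[-0.013,-0.038,0,0,0,0,0],[-0.013,-0.038,0,0,0,0,0],[-0.013,-0.038,0,0,0,0,0],[-0.013,-0.038,0,0,0,0,0]]'
python3 - <<'E'
from h import *
p,D=r.snapshot("top");cv2.imwrite("pics/t2.png",p);np.save("pics/t2.npy",D)
cv2.imwrite("pics/t2c.png",cv2.resize(p[120:285,330:500],None,fx=3,fy=3,interpolation=2))
h=cv2.cvtColor(p,cv2.COLOR_BGR2HSV)
for nm,lo,hi in(("pink",(155,80,60),(178,255,255)),("blue",(105,120,50),(125,255,255)),("green",(45,80,40),(80,255,255))):
    m=cv2.inRange(h,lo,hi);m[:,:340]=0;m[:180]=0;m[275:]=0
    m=cv2.morphologyEx(m,cv2.MORPH_CLOSE,np.ones((7,7)))
    c=max(cv2.findContours(m,0,2)[0],key=cv2.contourArea)
    q=plane("top",c.reshape(-1,2),57)[:,:2].astype(np.float32);print(nm,cv2.minAreaRect(q))
v,u=np.mgrid[0:420,0:560];o,w=rays("top",np.c_[u.ravel(),v.ravel()]);P=(o+w*D.ravel()[:,None]).reshape(420,560,3)
b=np.zeros((420,560),bool);b[110:285,330:500]=1
m=b&(abs(P[...,2]-102)<8);print("cover",cv2.minAreaRect(P[...,:2][m].astype(np.float32)))
E
python3 st.py
```

```text
time: 4.5
tool_pos: [527.5, -233.8, 270.6]
tcp_rot: [179.9, -0.5, -13.2]
ft_force: [0.6, -0.9, 1.0]
finger_gap: -0.0
grip_force: 0.0
time: 5.17
tool_pos: [493.5, 88.7, 264.5]
tcp_rot: [-179.9, -0.1, -13.2]
ft_force: [0.6, 0.7, 0.5]
finger_gap: 0.0
grip_force: 0.0
pink ((529.1036987304688, -233.04640197753906), (64.02222442626953, 105.88172912597656), 76.42379760742188)
blue ((546.971435546875, -157.424560546875), (63.19123077392578, 104.79647064208984), 76.59230041503906)
green ((510.82122802734375, -309.36859130859375), (62.495025634765625, 105.45069885253906), 76.44085693359375)
cover ((646.448486328125, -261.0799560546875), (248.02940368652344, 127.3941650390625), 76.77606964111328)
t 5.2167 pos [492.5  95.5 264.5] rot [-179.69   -0.    -12.92] station xy -168.1 311.3 F [-1.5  4.4  0.9] gap -0.2349048718780513
cap+22 (535, 278, 229) tool delta [   0.6 -187.2   36.5]
ins+22 (np.float64(530.6862239713375), np.float64(-233.60056004564984), 98) tool delta [110.8 313.1 164.8]
```

View pics/t2c.png

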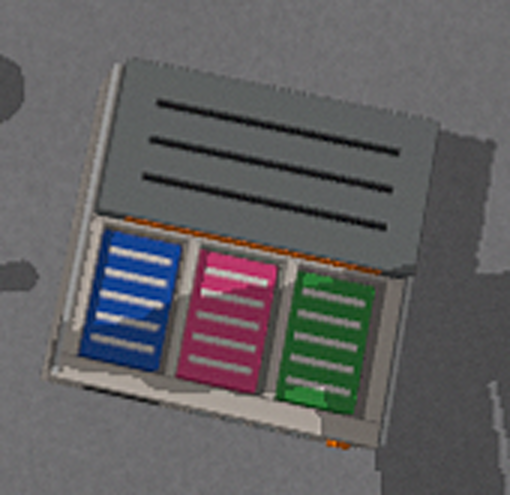

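The cover is fully back and all three inserts show. The pink one is in the middle, centred at (529.5,-233). I'm going on to the softener cap.

```bash
python3 -m handwheel '[[0,-0.037,0,0,0,0,0],[0,-0.037,0,0,0,0,0],[0,-0.037,0,0,0,0,0],[0,-0.037,0,0,0,0,0],[0,-0.034,0,0,0,0,0],[0,0,0,0,0,0,0],[0,0,0,0,0,0,0],[0,0,0,0,0,0,0]]'; python3 st.py
python3 - <<'E'
from h import *
for n in("top","scene"):
    p,D=r.snapshot(n);cv2.imwrite(f"pics/{n}3.png",p)
a=cv2.imread("pics/top3.png")[170:290,110:260];b=cv2.imread("pics/scene3.png")[90:240,260:410]
cv2.imwrite("pics/c3.png",np.hstack([cv2.resize(a,(400,320),interpolation=2),cv2.resize(b,(320,320),interpolation=2)]))
E
```

```text
time: 5.88
tool_pos: [535.3, 263.6, 263.8]
tcp_rot: [180.0, 0.0, -13.1]
ft_force: [-0.8, -0.1, 0.8]
finger_gap: 0.1
grip_force: 0.0
t 5.8833 pos [535.3 263.6 263.8] rot [180.     0.   -13.13] station xy -165.4 484.8 F [-0.8 -0.1  0.8] gap 0.06763921018916355
cap+22 (535, 278, 229) tool delta [ -3.5 -14.   34.8]
ins+22 (np.float64(530.6862239713375), np.float64(-233.60056004564984), 98) tool delta [108.5 485.2 165.9]
```

View pics/c3.png

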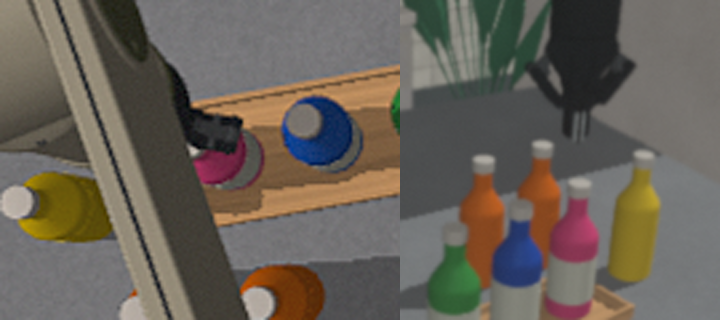

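The scene crop has the tips at (578,138), just above the pink cap at (580,185). Correcting, descending and holding for two seconds.

```bash
python3 -m handwheel '[[-0.002,-0.007,0,0,0,0,0],[-0.002,-0.007,0,0,0,0,0],[0,0,0.012,0,0,0,0],[0,0,0.012,0,0,0,0],[0,0,0.01,0,0,0,0],[0,0,0,0,0,0,0],[0,0,0,0,0,0,0],[0,0,0,0,0,0,0]]'; python3 st.py
python3 - <<'E'
from h import *
s=r.sense();p,D=r.snapshot("scene");q,_=r.snapshot("wrist")
cv2.imwrite("pics/c4.png",np.hstack([cv2.resize(p[110:230,290:410],(400,400),interpolation=2),cv2.copyMakeBorder(cv2.resize(q,(400,300)),0,100,0,0,0)]))
E
```

```text
time: 6.65
tool_pos: [534.5, 278.0, 229.8]
tcp_rot: [180.0, 0.0, -13.2]
ft_force: [0.5, -0.1, 0.4]
finger_gap: 0.2
grip_force: 0.0
t 6.65 pos [534.5 278.  229.8] rot [ 1.7998e+02  2.0000e-02 -1.3180e+01] station xy -169.4 498.7 F [ 0.5 -0.1  0.4] gap 0.19160367598710892
cap+22 (535, 278, 229) tool delta [ 0.5 -0.1  0.8]
ins+22 (np.float64(530.6862239713375), np.float64(-233.60056004564984), 98) tool delta [113.1 498.9 131.9]
```

View pics/c4.png

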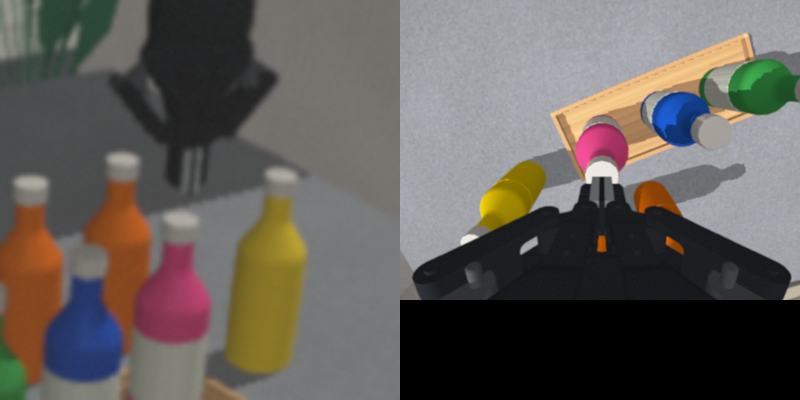

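The tips are over the pink cap, about 20 mm above it and not touching (scene panel: tips (187,190), cap (180,225)). Holding.

```bash
for i in 1 2 3 4; do python3 -m handwheel '[[0,0,0,0,0,0,0],[0,0,0,0,0,0,0],[0,0,0,0,0,0,0],[0,0,0,0,0,0,0],[0,0,0,0,0,0,0],[0,0,0,0,0,0,0],[0,0,0,0,0,0,0],[0,0,0,0,0,0,0]]' | head -2; done
python3 -m handwheel '[[0,0,-0.02,0,0,0,0],[0,0,-0.02,0,0,0,0],[0.009,0.038,0,0,0,0,0],[0.009,0.038,0,0,0,0,0],[0.009,0.038,0,0,0,0,0],[0.009,0.038,0,0,0,0,0],[0.009,0.038,0,0,0,0,0],[0.009,0.038,0,0,0,0,0]]' 
python3 -m handwheel '[[0.009,0.038,0,0,0,0,0],[0.009,0.038,0,0,0,0,0],[0.009,0.038,0,0,0,0,0],[0.009,0.038,0,0,0,0,0],[0.009,0.038,0,0,0,0,0],[0.009,0.038,0,0,0,0,0],[0,0,0,0,0,0,0],[0,0,0,0,0,0,0]]'; python3 st.py
```

```text
time: 7.42
tool_pos: [534.5, 278.2, 230.0]
time: 8.08
tool_pos: [534.5, 278.2, 230.0]
time: 8.75
tool_pos: [534.5, 278.2, 230.0]
time: 9.42
tool_pos: [534.5, 278.2, 230.0]
time: 10.08
tool_pos: [534.8, 42.2, 270.2]
tcp_rot: [-180.0, -0.0, -13.2]
ft_force: [0.8, 0.1, -0.5]
finger_gap: 0.2
grip_force: 0.0
time: 10.75
tool_pos: [535.3, -192.7, 269.8]
tcp_rot: [180.0, 0.0, -13.4]
ft_force: [0.6, -0.2, 0.4]
finger_gap: 0.2
grip_force: 0.0
t 10.75 pos [ 535.3 -192.7  269.8] rot [ 1.80e+02  2.00e-02 -1.34e+01] station xy -60.0 40.9 F [ 0.6 -0.2  0.4] gap 0.21999770843490724
cap+22 (535, 278, 229) tool delta [-109.3 -457.8   40.8]
ins+22 (np.float64(530.6862239713375), np.float64(-233.60056004564984), 98) tool delta [  5.1  40.9 171.8]
```

```bash
python3 -m handwheel '[[0.002,0.02,0,0,0,0,0],[0.002,0.021,0,0,0,0,0],[0,0,0.04,0,0,0,0],[0,0,0.04,0,0,0,0],[0,0,0.04,0,0,0,0],[0,0,0.03,0,0,0,0],[0,0,0.015,0,0,0,0],[0,0,0.007,0,0,0,0]]' | head -1;python3 -m handwheel '[[0,0,0,0,0,0,0],[0,0,0,0,0,0,0],[0,0,0,0,0,0,0],[0,0,0,0,0,0,0]]';  python3 st.py
python3 - <<'E'
from h import *
p,D=r.snapshot("scene");q,_=r.snapshot("wrist")
cv2.imwrite("pics/c5.png",np.hstack([cv2.resize(p[180:360,60:240],(400,400),interpolation=2),cv2.copyMakeBorder(cv2.resize(q,(400,300)),0,100,0,0,0)]))
E
```

```text
time: 11.42
time: 11.75
tool_pos: [531.7, -231.8, 100.3]
tcp_rot: [179.9, -0.2, -13.2]
ft_force: [0.1, -0.4, 0.3]
finger_gap: -0.0
grip_force: 0.0
t 11.75 pos [ 531.7 -231.8  100.3] rot [179.95  -0.21 -13.16] station xy -54.4 2.0 F [ 0.1 -0.4  0.3] gap -0.03275668650805974
cap+22 (535, 278, 229) tool delta [-112.4 -497.  -129.5]
ins+22 (np.float64(530.6862239713375), np.float64(-233.60056004564984), 98) tool delta [-0.6  2.   2.3]
```

View pics/c5.png

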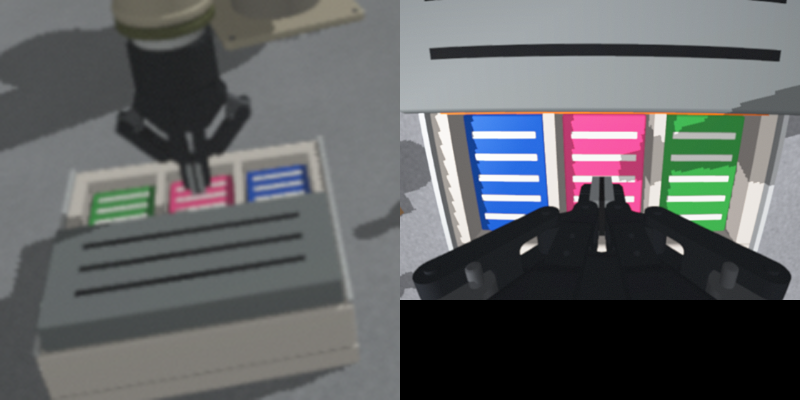

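Both panels show the tips over the middle of the pink insert, with the cover still open. I'll trim slightly, hold about two seconds and hand in.

```bash
python3 -m handwheel '[[0,0.001,0.003,0,0,0,0],[0,0,0,0,0,0,0],[0,0,0,0,0,0,0],[0,0,0,0,0,0,0],[0,0,0,0,0,0,0],[0,0,0,0,0,0,0],[0,0,0,0,0,0,0],[0,0,0,0,0,0,0]]' | head -1; for i in 1 2 3; do python3 -m handwheel '[[0,0,0,0,0,0,0],[0,0,0,0,0,0,0],[0,0,0,0,0,0,0],[0,0,0,0,0,0,0],[0,0,0,0,0,0,0],[0,0,0,0,0,0,0],[0,0,0,0,0,0,0],[0,0,0,0,0,0,0]]' | head -1; done; python3 st.py; python3 -c "
from bench import r
print(r.hand_in())"
```

```text
time: 12.52
time: 13.18
time: 13.85
time: 14.52
t 14.5167 pos [ 530.1 -232.2   95. ] rot [180.    -0.   -13.18] station xy -55.9 1.2 F [-0.1 -0.3  0. ] gap -0.12345996269908313
cap+22 (535, 278, 229) tool delta [-111.5 -497.9 -134. ]
ins+22 (np.float64(530.6862239713375), np.float64(-233.60056004564984), 98) tool delta [ 0.9  1.2 -3. ]
the job is handed in; nothing more can be done
None
```

The cover is pushed back to its stop and left open, the softener cap was pointed at from about 20 mm above for over two seconds, and I handed the job in at 14.5 s with the arm still pointing about 20 mm above the middle of the pink insert; the hand-in returned no verdict.

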